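# Catch the sugar blocks from the chute and cover the dish

### The job

Take the steel dish from its mat by its handle, hold it up under the lip of the sloping chute and push the black pad in with the dish's side, so that the gate opens and all five brown sugar blocks slide into the dish, none falling on the counter. Then stand the dish upright on the middle of its mat, let go of it, and put the lid centred on it, pressing it down by its knob until it sits flat and level on the rim. Leave the bottle and jug where they stand.

Things in the scene. Friction and masses are not known exactly. Their poses are not given: they have to be found in the camera images.
- dish: Round open steel dish, loose, about 200 g, 80 mm high, outer diameter 80 mm at the foot, 94 at the rim, wall 3, floor 4 mm. Origin: centre of its underside, z up. A flat upright handle tab, 12 mm thick (along y), 45 to 75 mm above the origin, sticks out on the dish's -x side to 103 mm from the axis. Starts on the mat, handle roughly towards the robot's right (world -y).
- dish_grip (a point): Point to grip on the dish's handle tab: 82 mm from the dish's axis on its -x side, 60 mm above its underside.
- mat: Round black rubber mat, 130 mm across and 6 mm thick, fixed flat on the counter. Origin at the centre of its underside (on the counter). The dish starts on it and returns to it. It lies in front of the dispenser (to the robot's right), nearer to or farther from the robot than the lid.
- lid: Flat round steel lid, loose, about 130 g: disc 106 mm across, 5 mm thick, with an upright black cylindrical knob at its centre, 22 mm across, its top 35 mm above the disc's underside. Origin: centre of the underside, z up. Starts flat on the counter, knob up, nearer or farther than the mat. On the dish its origin is 80 mm above the dish's.
- lid_knob (a point): Point on the axis of the lid's knob to grip at, 30 mm above the lid's underside.
- dispenser: Fixed sugar-block dispenser. Origin on the counter straight below the chute's lip, z up; its front (-x) faces roughly to the robot's right (world -y). The slippery aluminium chute (33 mm wide inside) rises at 42 degrees from the lip to +x and holds the blocks behind a steel gate. A 12 mm thick foot begins 50 mm and a grey pillar 75 mm behind the lip; nothing stands under the lip.
- lip (a point): Middle of the upper edge of the chute's lip, where the blocks leave, 170 mm above the counter. They fly on a little, landing about 20 to 55 mm in front of the lip (dispenser's -x) when the dish's rim is 20 mm below it. Now and then they heap against the dish's wall; a small shake from side to side under the lip levels them.
- guard_edge (a point): Middle of the front lower edge of the clear splash guard, a level plate 130 mm wide above the lip, from 100 mm in front of it to 2 mm in front, its underside 208 mm above the counter. An upright gripper holding the dish under the lip would hit it; with the fingers pointing forward and down, 35 to 45 degrees from vertical, the gripper's body clears it.
- pad_face (a point): Centre of the front face of the black push pad (64 mm wide, 36 tall), 128 mm above the counter and, when out, 14 mm in front of the lip. It moves along the dispenser's +x. A dish held with its underside 70 mm above the counter meets it about 46 mm from the dish's axis, its rim 20 mm below the lip; the axis 38 mm in front of the lip gives 22 mm of travel.
- pad (a joint): Travel of the push pad: 0 out, 0.025 m fully pushed in. Springy: 1.2 N to start, 4.2 N fully in, springs back when let go. The gate rises 1.8 mm for each mm of travel; the blocks pass freely from about 0.018 on, so hold it near 0.022 for two seconds.
- block1: Dark brown sugar block, 20 x 18 x 17 mm, about 11 g, origin at its centre. One of five alike, queued in the chute behind the gate.
- block2: Dark brown sugar block, 20 x 18 x 17 mm, about 11 g, origin at its centre. One of five alike, queued in the chute behind the gate.
- block3: Dark brown sugar block, 20 x 18 x 17 mm, about 11 g, origin at its centre. One of five alike, queued in the chute behind the gate.
- block4: Dark brown sugar block, 20 x 18 x 17 mm, about 11 g, origin at its centre. One of five alike, queued in the chute behind the gate.
- block5: Dark brown sugar block, 20 x 18 x 17 mm, about 11 g, origin at its centre. One of five alike, queued in the chute behind the gate.
- syrup: Bystander: white syrup bottle with black cap, 64 mm across, 170 mm high, loose. Origin at the centre of its underside.
- jug: Bystander: steel jug with a handle, 84 mm across, 100 mm high, loose. Origin at the centre of its underside.

How it is judged:
On the way, in this order (a step that is already met when the one before it is completed fails the run):
1. all five blocks are in the dish while it is held up off the counter (horizontal distance between each of block1, block2, block3, block4, block5 and dish below 0.044 m and z of block1 in the frame of dish between 0.006 and 0.078 m and z of block2 in the frame of dish between 0.006 and 0.078 m and z of block3 in the frame of dish between 0.006 and 0.078 m and z of block4 in the frame of dish between 0.006 and 0.078 m and z of block5 in the frame of dish between 0.006 and 0.078 m and height (world z) of dish above 0.03 m and contact force between the fingers and dish above 1 N), for 0.2 s.
2. the dish with the blocks stands upright on its mat, let go (horizontal distance between each of block1, block2, block3, block4, block5 and dish below 0.044 m and z of block1 in the frame of dish between 0.006 and 0.078 m and z of block2 in the frame of dish between 0.006 and 0.078 m and z of block3 in the frame of dish between 0.006 and 0.078 m and z of block4 in the frame of dish between 0.006 and 0.078 m and z of block5 in the frame of dish between 0.006 and 0.078 m and horizontal distance between dish and mat below 0.025 m and z of dish in the frame of mat below 0.01 m and angle between dish's own z axis and vertical below 0.06 rad and linear speed of dish below 0.02 m/s and contact force between the fingers and dish below 0.1 N), for 0.2 s.
3. the lid lies on the dish and is pressed down (at least 4 N between lid and dish) (horizontal distance between lid and dish below 0.008 m and z of lid in the frame of dish between 0.077 and 0.083 m and angle between the z axis of lid and the z axis of dish, either way round below 0.05 rad and contact force between lid and dish above 4 N).
At the end, for the whole second after the job is handed in: All five blocks are inside the dish; the dish stands upright on its mat (within 25 mm of the middle); the lid lies knob up on the rim, centred within 8 mm and level within 3 degrees of the dish; dish and lid are at rest (horizontal distance between each of block1, block2, block3, block4, block5 and dish below 0.044 m and z of block1 in the frame of dish between 0.006 and 0.078 m and z of block2 in the frame of dish between 0.006 and 0.078 m and z of block3 in the frame of dish between 0.006 and 0.078 m and z of block4 in the frame of dish between 0.006 and 0.078 m and z of block5 in the frame of dish between 0.006 and 0.078 m and horizontal distance between dish and mat below 0.025 m and z of dish in the frame of mat below 0.01 m and angle between dish's own z axis and vertical below 0.06 rad and horizontal distance between lid and dish below 0.008 m and z of lid in the frame of dish between 0.077 and 0.083 m and angle between the z axis of lid and the z axis of dish, either way round below 0.05 rad and z of lid_knob in the frame of dish above 0.1 m and linear speed of each of dish, lid below 0.02 m/s); the robot touches nothing.
It fails at once if a sugar block falls on the counter (height (world z) of any of block1, block2, block3, block4, block5 below 0.0145 m).
It fails at once if the bottle or jug is shifted by over 30 mm or tipped (distance of any of syrup, jug from where it was at the start of the episode above 0.03 m or angle between any of syrup, jug's own z axis and vertical above 0.3 rad).
It also fails if it takes over 64 s, if anything falls off the work surface, if the arm or the gripper's body presses on something with over 40 N, if the wrist force passes 120 N, or if a joint passes its speed limit or range.

### The arm

A 6-joint arm with a two-finger parallel gripper is mounted at the origin on the work surface. World frame = base frame: x ahead of the robot, y to its left, z up, the work surface at z = 0. Lengths are in m, angles in rad, forces in N, time in s.
With the tool pointing down it reaches from about 0.35 to 0.975 m from the base axis. Payload 4.9 kg.
Tool frame: the origin (TCP) lies midway between the tips of the shut fingers; the grasp point (between the pads) lies 19 mm behind it (ctrl.hold_point_z is the distance from the TCP to the grasp point, in m); z points along the fingers, y is the line along which they close (so a half turn about z gives the same grasp; the last joint's range is limited). The gripper opens to 85 mm and grips with 20 to 120 N. Pads are 22 mm wide; open, the fingers measure 114 mm over their backs; the gripper's body (76 mm by 85 mm) begins 54 mm behind the grasp point. The pads swing forward as they close: fully open they stand 13 mm farther back than shut.
Start: joints at [-1.295, 0.053, 1.613, -0, 1.476, -0.119], TCP at [0.24, -0.577, 0.231] pointing down, gripper open.
Joint ranges: [-3.01, 3.01], [-1.01, 2.22], [0.06, 2.58], [-1.02, 4.17], [0.09, 2.62], [-3.14, 3.14]. Speed limits (rad/s): [2.57, 2.57, 3.14, 3.14, 3.14, 3.14].

### API

Orientations are given as a rotation vector (axis times angle).
In Python, from station import status, viewer, finish_job, ctrl gives the robot as it stands.
- The arm moves only by the shell command python3 -m jog 'ROWS' [FORCE]. ROWS is JSON, a list of rows, each a list of 7 numbers: the turn, a rotation vector about the tool's x, y, z each as a share of 5 degrees, from -1 to 1, then the shift along the tool's x, y, z each as a share of 30 mm, from -1 to 1, then the opening, from -1 (shut) to 1 (fully open). A call has 1 to 5 rows; each row shifts and turns the commanded pose from where the row before left it, along the tool's axes as they then stand; what a row does not reach is not made up. A row lasts 1/8 s, in which the tool goes at most 62.5 mm and 10.7 degrees, less where a joint would pass 70% of its speed; a pose out of reach is approached as far as the arm can. A call with a number of a shift or a turn outside -1 to 1 is refused whole. A call with a gripper value outside its range is refused whole. The fingers move at their own pace and stop on an object; FORCE is the grip in N (left out, the last holds). Time passes only in rows, so rows that do not move let the fingers close. It gives the time, the measured TCP pose, the force, the opening and the grip force at its end, in the units of the state.
- status.get_obs(): the state, without advancing time (a new reading comes with each control period).
- viewer.get_image(name): name is "scene" or "top" or "wrist"; returns a dict with "img" (400x640x3 uint8, red, green, blue), "fovy" (degrees; the focal length in pixels is half the picture's height over the tangent of half this angle, whatever the lens; pixels are square), "cx", "cy" (the principal point, pixels), "rvec" (rotation vector, rad) and "tvec" (3), from world to camera coordinates, as OpenCV has them. Camera axes: x right, y down, z forward; pixel columns grow to the right and rows downward; lengths in m; the calibration is good to about 2 mm. A picture is of the moment at which its call begins. There is no depth.
- finish_job(): hands the job in; it is judged then, once.
The state is a dict: "t": time; "q": joint angles; "dq": joint speeds; "effort": joint torques, N m; "tool_pos": TCP position; "tool_rot": TCP orientation; "contact_force": force on the tool from outside, world axes, zero at the start; "wrist_torque": the same for the moment, N m; "opening": finger opening in m; "grip_force": force on a finger pad.
Only numpy, scipy, OpenCV 4.12 (cv2) and the standard library are available. Lean on these libraries where they do the work, as an engineer would, in place of code of your own. Each camera call takes 0.05 s, during which the arm holds its last target. There are 200 camera calls.

## Working session

There is one attempt and no reset: what is moved stays moved. The work goes in short steps, Python scripts to look and compute and a shell command to move; the robot and the scene stay as the last step left them, time stands still between calls to the robot, and variables do not carry over. Pictures are saved under pics/ and viewed, at most 10 in all, crops included, and the job is handed in when it is done.

```bash
ls; mkdir -p pics; cat > h.py <<'E'
import numpy as np, cv2, json
from scipy.spatial.transform import Rotation as R
from station import status, viewer, ctrl
def snap(name,fn):
    d=viewer.get_image(name); cv2.imwrite(f'pics/{fn}.png',d['img'][:,:,::-1])
    c={k:(np.array(d[k]).tolist()) for k in d if k!='img'}; json.dump(c,open(f'pics/{fn}.json','w')); return d
def cam(fn):
    c=json.load(open(f'pics/{fn}.json')); f=200/np.tan(np.radians(c['fovy'])/2)
    K=np.array([[f,0,c['cx']],[0,f,c['cy']],[0,0,1]]); Rm=R.from_rotvec(np.ravel(c['rvec'])).as_matrix(); t=np.ravel(c['tvec'])
    return K,Rm,t
def proj(fn,X):
    K,Rm,t=cam(fn); p=K@(Rm@np.asarray(X,float)+t); return p[:2]/p[2]
def ray(fn,uv):
    K,Rm,t=cam(fn); return -Rm.T@t, Rm.T@np.linalg.solve(K,[uv[0],uv[1],1])
def onz(fn,uv,z):
    o,d=ray(fn,uv); return o+d*(z-o[2])/d[2]
def tri(obs):
    A=0;b=0
    for fn,uv in obs:
        o,d=ray(fn,uv); d/=np.linalg.norm(d); P=np.eye(3)-np.outer(d,d); A=A+P; b=b+P@o
    X=np.linalg.solve(A,b); return X,[np.round(proj(f,X)-uv,1) for f,uv in obs]
def delta(target,rot):
    """remaining move: shift in tool axes (units of 30mm), turn (units of 5deg)"""
    s=status.get_obs(); Rt=R.from_rotvec(s['tool_rot'])
    print('pos',np.round(s['tool_pos'],4),'shift',np.round(Rt.inv().apply(np.array(target)-s['tool_pos'])/.03,2),'turn',np.round(np.degrees((Rt.inv()*rot).as_rotvec())/5,2))
E
python3 - <<'E'
from h import *
for n in ['scene','top','wrist']:
    d=snap(n,n+'0'); print(n,d['fovy'],d['cx'],d['cy'],(-R.from_rotvec(np.ravel(d['rvec'])).as_matrix().T@np.ravel(d['tvec'])).round(3))
s=status.get_obs(); print(s); print(ctrl.hold_point_z, R.from_rotvec(s['tool_rot']).as_matrix().round(3))
a=np.vstack([cv2.imread('pics/scene0.png'),cv2.imread('pics/top0.png')])
cv2.imwrite('pics/a.png',cv2.resize(a,(480,600)))
E
```

```text
pics
scene 46.21081083066301 324.0536147729933 200.90413554375272 [ 1.005 -0.456  1.122]
top 53.43986974191377 316.78562011732873 199.4653867171451 [ 0.537 -0.009  1.092]
wrist 66.89222347283223 320.1859896168102 204.21731698850616 [ 0.316 -0.546  0.372]
{'t': 0.15, 'q': array([-1.29500603e+00,  5.32314668e-02,  1.61397569e+00,  3.53132720e-06,
        1.47602349e+00, -1.18986301e-01]), 'dq': array([ 4.71796912e-04, -9.02931781e-04, -2.55933815e-03,  3.51686164e-04,
       -5.38928137e-05, -3.90597391e-04]), 'effort': array([ 6.14897781e-04, -3.94241703e+01, -3.70722127e+01, -6.94359574e-05,
        4.69856837e-03, -1.90703679e-05]), 'tool_pos': array([ 0.24025066, -0.5764465 ,  0.23033091]), 'tool_rot': array([-3.07898810e+00, -6.15773828e-01,  1.95910925e-04]), 'contact_force': array([-0.80313042,  0.12176172,  0.5245525 ]), 'wrist_torque': array([ 0.00832565,  0.00510571, -0.01892368]), 'grip_force': 0.0, 'opening': 0.08544462286334047}
0.0187 [[ 0.923  0.385 -0.   ]
 [ 0.385 -0.923  0.002]
 [ 0.    -0.002 -1.   ]]
```

View pics/scene0.png

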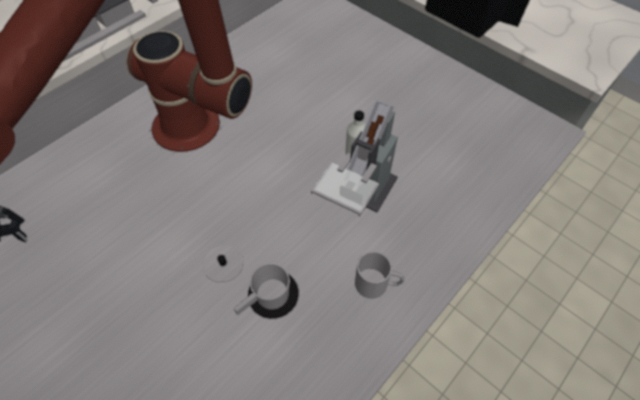

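View pics/top0.png

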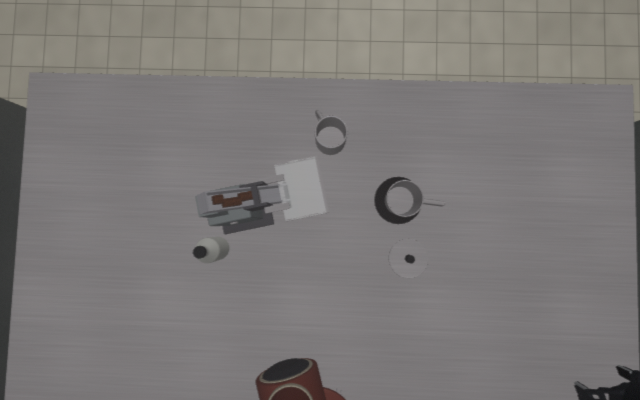

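Scene view: lid knob is at about (222,260), dish at (271,287) on its mat with the handle to the lower left, guard at (345,188), jug at (373,275). In the top view the mat is near (398,200), the lid at (408,259), and the guard plate runs from about (276,160) to (326,215). Next I'll enlarge both.

```bash
python3 - <<'E'
import cv2,numpy as np
t=cv2.imread('pics/top0.png')[145:285,260:450]; s=cv2.imread('pics/scene0.png')[85:325,195:405]
def big(a,k):return cv2.resize(a,None,fx=k,fy=k,interpolation=cv2.INTER_CUBIC)
def grid(a,k,x0,y0):
    b=big(a,k)
    for x in range((x0//20+1)*20,x0+a.shape[1],20):
        X=int((x-x0)*k); cv2.line(b,(X,0),(X,6),(0,255,255),1); cv2.putText(b,str(x),(X-9,16),0,.33,(0,255,255),1)
    for y in range((y0//20+1)*20,y0+a.shape[0],20):
        Y=int((y-y0)*k); cv2.line(b,(0,Y),(6,Y),(0,255,255),1); cv2.putText(b,str(y),(8,Y+4),0,.33,(0,255,255),1)
    return b
cv2.imwrite('pics/topc.png',grid(t,4,260,145)); cv2.imwrite('pics/scec.png',grid(s,2.5,195,85))
E
```

```text
(no output)
```

View pics/topc.png

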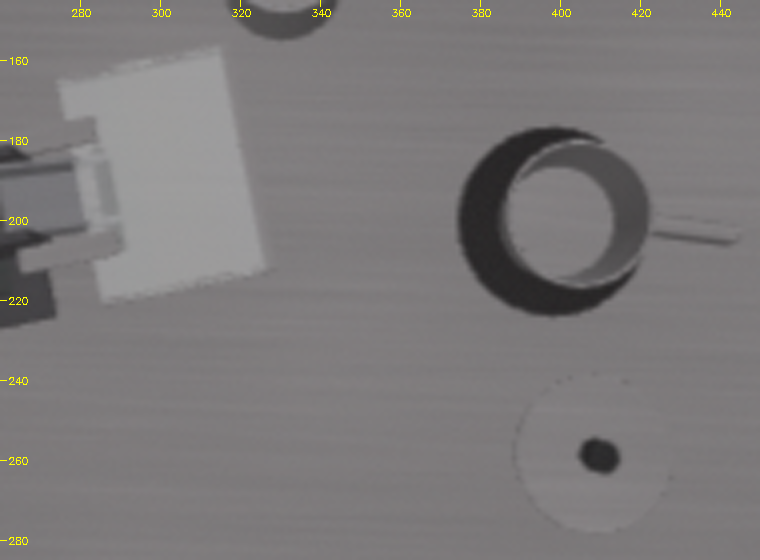

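View pics/scec.png

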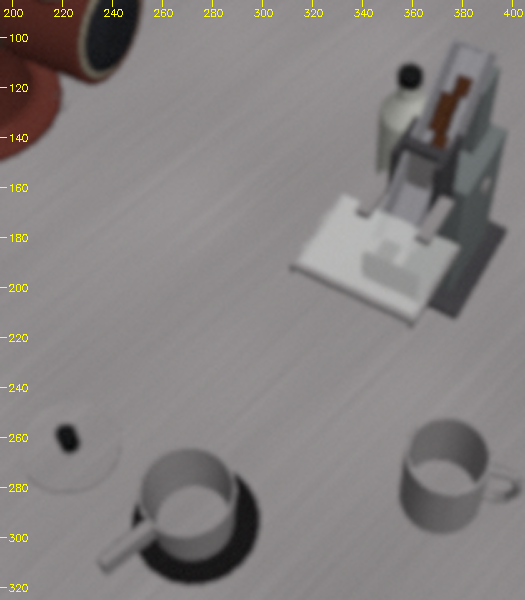

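```bash
cat > m.py <<'E'
from h import *
from scipy.optimize import least_squares
T,S='top0','scene0'
print('mat',onz(T,(398.2,200.3),.006)); 
print('knob',*tri([(T,(409.9,259)),(S,(221.5,258.5))]),'disc',onz(T,(408,258.2),.005))
# dish rim from tangents: rim circle r=47 unknown centre
def lim(fn,c,r):
    a=np.linspace(0,2*np.pi,90); p=np.array([proj(fn,c+r*np.array([np.cos(i),np.sin(i),0])) for i in a]); return p.min(0),p.max(0)
def f(c):
    a,b=lim(T,c,.047); e,g=lim(S,c,.047); return [b[0]-422.5,a[1]-179.5,b[1]-217,e[0]-251,g[0]-289.8,e[1]-264.6]
r=least_squares(f,[.5,-.2,.08]); D=r.x; print('rim centre',D,r.fun.round(1))
H,e=tri([(T,(444.5,203.2)),(S,(237.5,308))]); print('handle end',H,e)
d=H-D; print('len',np.hypot(*d[:2]),'handle dir deg',np.degrees(np.arctan2(d[1],d[0])))
H0=onz(T,(444.5,203.2),.078)-D; print('by top only',np.hypot(*H0[:2]),np.degrees(np.arctan2(H0[1],H0[0])))
G={}
for n,a,b in [('fl',(314.5,156.2),(359.8,215)),('fr',(327,212),(311,191.8)),('bl',(274.5,165.5),(379,183)),('br',(285.7,220.5),(333,163))]:
    G[n],e=tri([(T,a),(S,b)]); print(n,G[n].round(4),e)
def g(p):
    x,y,th,z=p; u=np.array([np.cos(th),np.sin(th),0]);v=np.array([-u[1],u[0],0]);L=np.array([x,y,z]); o=[]
    for dx,dy,a,b in [(-.1,-.065,(314.5,156.2),(359.8,215)),(-.1,.065,(327,212),(311,191.8)),(-.002,-.065,(274.5,165.5),(379,183)),(-.002,.065,(285.7,220.5),(333,163))]:
        X=L+dx*u+dy*v; o+=[proj(T,X)-a,proj(S,X)-b]
    return np.ravel(o)
r=least_squares(g,[.54,.09,1.8,.21]);print('lip xy,th,guardz',r.x,np.degrees(r.x[2]),r.fun.round(1))
x,y,th,_=r.x; print('lip px',proj(T,[x,y,.17]),proj(S,[x,y,.17])); u=np.array([np.cos(th),np.sin(th),0]); print('pad px',proj(S,np.array([x,y,.128])-.014*u),proj(T,np.array([x,y,.128])-.014*u))
E
python3 m.py
```

```text
mat [ 0.60977132 -0.20760796  0.006     ]
knob [ 0.45452682 -0.23529307  0.03134908] [array([-0.3, -0.3]), array([-0.4, -0. ])] disc [ 0.45374716 -0.23653442  0.005     ]
rim centre [ 0.61171617 -0.20723492  0.07752966] [-0.7 -0.  -0.7 -0.8 -0.2 -0.1]
handle end [ 0.60289451 -0.30602836  0.08680043] [array([-1.2, -1.1]), array([-1.7, -0. ])]
len 0.09918651313730274 handle dir deg -95.10263565400571
by top only 0.10495046876412018 -96.00402133496132
fl [0.691  0.0179 0.204 ] [array([0.1, 0.1]), array([ 0.1, -0. ])]
fr [ 0.5661 -0.0133  0.2076] [array([-0., -0.]), array([-0.1,  0. ])]
bl [0.6685 0.1087 0.2144] [array([-1. , -1.1]), array([-1.4,  0.2])]
br [0.5471 0.0801 0.2125] [array([-1.2, -1.2]), array([-1.5,  0.1])]
lip xy,th,guardz [0.6060743  0.09838797 1.8038493  0.20823075] 103.35295149088006 [ 0.8 -0.9  0.2 -0.1  0.2  0.  -0.3 -0.  -1.9 -1.2 -0.5  1.3 -1.6  0.5
 -2.3  0. ]
lip px [279.39940096 194.02592858] [353.65485049 182.09426995]
pad px [350.16331862 195.53476355] [286.98050037 194.18536394]
```

```bash
python3 -m jog '[[0,0,0,1,-0.19,0.07,1],[0,0,0,1,-0.19,0.07,1],[0,0,0,1,-0.19,0.07,1],[0,0,0,1,-0.19,0.07,1],[0,0,0,1,-0.19,0.07,1]]' 
python3 -m jog '[[0,0,0,1,-0.19,0.07,1],[0,0,0,1,-0.19,0.07,1],[0,0,0,1,-0.19,0.07,1],[0,0,0,1,-0.19,0.07,1],[0,0,0,1,-0.19,0.07,1]]' 
python3 -m jog '[[0,0,0,1,-0.19,0.07,1],[0,0,0,1,-0.19,0.07,1],[0,0,0,1,-0.19,0.07,1],[0,0,0,1,-0.19,0.07,1]]' 
cat >> h.py <<'E'
def pose(head,tilt):
    a,t=np.radians([head,tilt]); u=np.array([np.cos(a),np.sin(a),0]);Z=np.array([0,0,1.])
    z=np.sin(t)*u-np.cos(t)*Z; x=np.cos(t)*u+np.sin(t)*Z
    return R.from_matrix(np.stack([x,np.cross(z,x),z],1)),u,z
E
python3 - <<'E'
from h import *
rot,u,z=pose(84,40); print(rot.as_matrix().round(2)); g=np.array([.6026,-.2888,.066])+.0187*z; print(g)
delta(g-.1*z,rot); print(status.get_obs()['q'].round(2))
E
```

```text
t: 0.78
tool_pos: [0.3685, -0.4921, 0.2203]
tool_rot: [-3.08, -0.616, 0.0]
contact_force: [0.4, -1.2, 0.2]
opening: 0.0855
grip_force: 0.0
t: 1.4
tool_pos: [0.496, -0.4081, 0.2097]
tool_rot: [-3.08, -0.616, 0.001]
contact_force: [-0.1, -0.3, 0.1]
opening: 0.0857
grip_force: 0.0
t: 1.9
tool_pos: [0.598, -0.3409, 0.2012]
tool_rot: [-3.08, -0.616, 0.001]
contact_force: [-0.6, -0.7, 0.2]
opening: 0.0855
grip_force: 0.0
[[ 0.08  0.99  0.07]
 [ 0.76 -0.1   0.64]
 [ 0.64 -0.   -0.77]]
[ 0.60385645 -0.27684572  0.05167497]
pos [ 0.598  -0.3409  0.2012] shift [-0.02 -0.01  2.43] turn [  4.27   7.21 -11.76]
[-0.63  0.22  1.48 -0.    1.44  0.55]
```

```bash
for i in 1; do python3 -m jog '[[0.356,0.6,-0.98,0,0,0,1],[0.356,0.6,-0.98,0,0,0,1],[0.356,0.6,-0.98,0,0,0,1],[0.356,0.6,-0.98,0,0,0,1],[0.356,0.6,-0.98,0,0,0,1]]' |tail -0; python3 -m jog '[[0.356,0.6,-0.98,0,0,0,1],[0.356,0.6,-0.98,0,0,0,1],[0.356,0.6,-0.98,0,0,0,1],[0.356,0.6,-0.98,0,0,0,1],[0.356,0.6,-0.98,0,0,0,1]]'|tail -0;  python3 -m jog '[[0.356,0.6,-0.98,0,0,0,1],[0.356,0.6,-0.98,0,0,0,1],[0,0,0,0,0,0,1]]'; done
python3 - <<'E'
from h import *
rot,u,z=pose(84,40); g=np.array([.6026,-.2888,.066])+.0187*z
delta(g-.1*z,rot); print(status.get_obs()['q'].round(2))
snap('wrist','w1')
for X in [(.6112,-.2072,.086),(.6026,-.2888,.081),(.4545,-.2353,.035),(.6058,.099,.17),(.629,.0023,.208)]: print(proj('w1',X).round())
E
```

```text
t: 3.52
tool_pos: [0.5971, -0.342, 0.2001]
tool_rot: [-1.923, -1.728, -0.698]
contact_force: [0.1, -0.2, 0.6]
opening: 0.0852
grip_force: 0.0
pos [ 0.5971 -0.342   0.2001] shift [-1.51  0.    1.86] turn [-0.01 -0.   -0.03]
[-0.83  0.47  1.28  0.53  1.86 -0.69]
[319. 155.]
[319. 231.]
[187. 212.]
[ 287. -111.]
[ 314. -111.]Exception ignored on flushing sys.stdout:
BrokenPipeError: [Errno 32] Broken pipe
Exception ignored on flushing sys.stdout:
BrokenPipeError: [Errno 32] Broken pipe
```

View pics/w1.png

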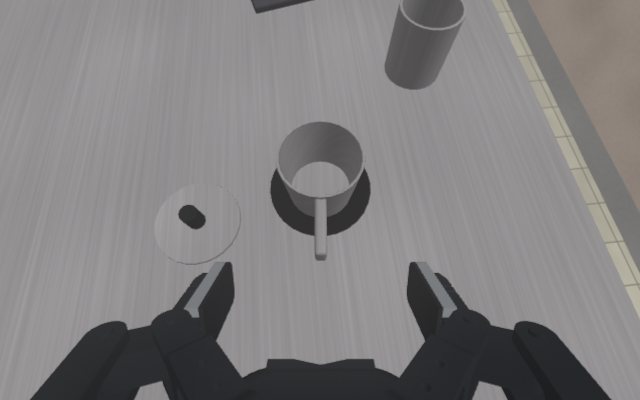

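Wrist view: the dish rim is centred at about (320.5,159), spanning 278–363 × 122–197. The handle runs straight down at column 321 to (321,258). The lid knob is at (192,216) and the jug at upper right. I'll refine the dish position with this view added.

```bash
python3 - <<'E'
from h import *
from scipy.optimize import least_squares
def lim(fn,c,r):
    a=np.linspace(0,2*np.pi,180); p=np.array([proj(fn,c+r*np.array([np.cos(i),np.sin(i),0])) for i in a]); return p.min(0),p.max(0)
def f(c):
    a,b=lim('top0',c,.047); e,g=lim('scene0',c,.047); h,k=lim('w1',c,.047)
    return [b[0]-422.5,a[1]-179.5,b[1]-217,e[0]-251,g[0]-289.8,e[1]-264.6,h[0]-278,k[0]-363,h[1]-121.5,k[1]-198]
r=least_squares(f,[.61,-.207,.086]); D=r.x; print('rim',D,r.fun.round(1))
r=least_squares(lambda c:f([c[0],c[1],.086]),[.61,-.207]); print('rim z=.086',r.x,r.fun.round(1))
H,e=tri([('top0',(444.5,203.2)),('scene0',(237.5,308)),('w1',(320.5,251))]); print(H,e)
print(tri([('top0',(409.9,259)),('scene0',(221.5,258.5)),('w1',(189,213))]))
D=np.array([*r.x,.086]);print(proj('w1',D-[.082*.1045,.082*.9945,.005]))
print(*tri([('top0',(398.2,200.3)),('w1',(320.5,188))]))
E
```

```text
rim [ 0.61226333 -0.20611873  0.07687427] [-1.2 -0.2 -1.  -0.3  0.4 -0.1 -1.5  1.1  0.3  0.3]
rim z=.086 [ 0.61225523 -0.20983839] [ 1.1 -0.6 -1.  -1.9 -1.  -0.7 -2.5  2.8 -2.1  0.1]
[ 0.60217867 -0.30700957  0.08381186] [array([-1.1, -0.7]), array([-2.1,  0.5]), array([ 0.5, -1.7])]
(array([ 0.45468499, -0.2353421 ,  0.03051839]), [array([-0.3, -0.4]), array([-0.3,  0.2]), array([-0.7, -0.1])])
[320.78731358 233.84997499]
[ 0.61102894 -0.20797201  0.00388883] [array([-0. , -0.4]), array([-0.9,  0.1])]
```

```bash
python3 -m jog '[[0,0,0,-0.75,0.02,0.93,1],[0,0,0,-0.75,0.02,0.93,1],[0,0,0,0,0,0.8,1],[0,0,0,0,0,0.8,1],[0,0,0,0,0,0.8,1]]' 100
python3 -m jog '[[0,0,0,0,0,0.6,1],[0,0,0,0,0,0.34,1],[0,0,0,0,0,0,1]]'
python3 - <<'E'
from h import *
rot,u,z=pose(84,40); g=np.array([.6036,-.289,.066])+.0187*z
delta(g,rot); print(status.get_obs()['q'].round(2))
E
```

```text
t: 4.2
tool_pos: [0.6042, -0.2934, 0.0752]
tool_rot: [-1.923, -1.734, -0.699]
contact_force: [-0.4, 0.6, -0.2]
opening: 0.0855
grip_force: 0.0
t: 4.58
tool_pos: [0.6053, -0.2759, 0.0529]
tool_rot: [-1.922, -1.732, -0.699]
contact_force: [0.3, -0.5, 0.6]
opening: 0.0857
grip_force: 0.0
pos [ 0.6053 -0.2759  0.0529] shift [-0.06 -0.01  0.01] turn [-0.01  0.    0.  ]
[-0.76  0.54  1.45  0.53  1.62 -0.76]
```

```bash
python3 -m jog '[[0,0,0,0,0,0,-1],[0,0,0,0,0,0,-1],[0,0,0,0,0,0,-1],[0,0,0,0,0,0,-1],[0,0,0,0,0,0,-1]]' 100
python3 -m jog '[[0,0,0,0,0,0,-1],[0,0,0,0,0,0,-1],[0,0,0,0,0,0,-1]]'
python3 - <<'E'
from h import *
snap('wrist','w2'); delta([.6053,-.2759,.0529],pose(103.5,40)[0])
E
```

```text
t: 5.2
tool_pos: [0.6054, -0.2767, 0.0538]
tool_rot: [-1.923, -1.732, -0.699]
contact_force: [-1.0, -0.3, 1.7]
opening: 0.0107
grip_force: 97.4
t: 5.58
tool_pos: [0.6055, -0.2767, 0.0537]
tool_rot: [-1.923, -1.732, -0.699]
contact_force: [-1.7, -1.1, 3.4]
opening: 0.0107
grip_force: 97.7
pos [ 0.6055 -0.2767  0.0537] shift [ 0.   -0.01  0.04] turn [ 2.51  0.01 -2.98]
```

View pics/w2.png

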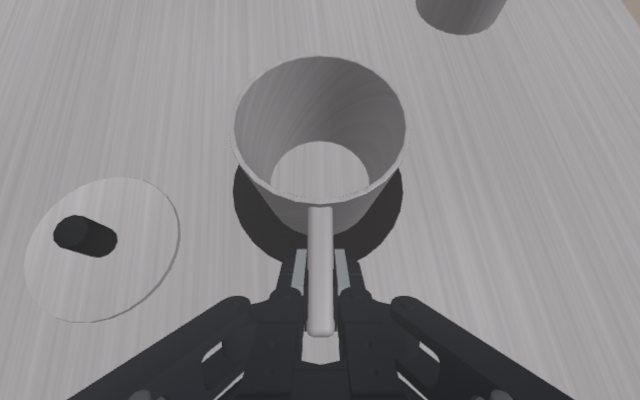

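Handle gripped (grip force 98 N). The rim spans columns 232–408 and rows 55–201. Next: the dish axis relative to the tool, and targets for the move.

```bash
python3 - <<'E'
from h import *
from scipy.optimize import least_squares
def lim(fn,c,r):
    a=np.linspace(0,2*np.pi,180); p=np.array([proj(fn,c+r*np.array([np.cos(i),np.sin(i),0])) for i in a]); return p.min(0),p.max(0)
def f(c):
    h,k=lim('w2',c,.047); return [h[0]-232,k[0]-408,h[1]-55,k[1]-201.5]
r=least_squares(f,[.61,-.207,.086]);print(r.x,r.fun.round(1)); 
r=least_squares(lambda c:f([*c,.086]),[.61,-.207]);print(r.x,r.fun.round(1))
s=status.get_obs(); Rt=R.from_rotvec(s['tool_rot']); O=np.array([*r.x,.006])
print('dish origin in tool',Rt.inv().apply(O-s['tool_pos']), np.hypot(*(r.x-s['tool_pos'][:2])), 'nominal',.082-.0187*np.sin(np.radians(40)))
E
```

```text
[ 0.61389747 -0.20513459  0.07998196] [-0.  0.  0. -0.]
[ 0.61355449 -0.20850194] [-3.9  3.9 -4.3  1.9]
dish origin in tool [0.02198588 0.00092853 0.0806691 ] 0.06865556327595525 nominal 0.06997987169886172
```

```bash
python3 -m jog '[[0,0,0,0.34,0,-0.41,-1],[0,0,0,0.35,0,-0.41,-1],[0,0,0,0.34,0,-0.41,-1],[0,0,0,0.34,0,-0.4,-1],[0.5,0,-0.6,0,0,0,-1]]' 100
python3 -m jog '[[0.5,0,-0.6,0,0,0,-1],[0.5,0,-0.6,0,0,0,-1],[0.5,0,-0.6,0,0,0,-1],[0.5,0,-0.6,0,0,0,-1],[0,0,0,0,0,0,-1]]'
cat > tgt.py <<'E'
from h import *
import sys
rot,u,z=pose(103.4,40); L=np.array([.6058,.099])
def go(d,zc=.1177):
    A=L-d*u[:2]; T=A-.069*u[:2]; delta([*T,zc],rot)
if __name__=='__main__':
    for d in map(float,sys.argv[1:]): go(d)
    s=status.get_obs(); print(s['q'].round(2),s['contact_force'].round(1),s['grip_force'])
E
python3 tgt.py .1 .038; python3 -c "
from h import *
print(onz('top0',(331,135),.1))"
```

```text
t: 6.25
tool_pos: [0.606, -0.2773, 0.1203]
tool_rot: [-1.855, -1.793, -0.675]
contact_force: [-0.2, -0.0, -2.4]
opening: 0.0108
grip_force: 97.4
t: 6.88
tool_pos: [0.6061, -0.2762, 0.1179]
tool_rot: [-1.569, -1.993, -0.571]
contact_force: [-0.3, 0.3, -1.5]
opening: 0.0106
grip_force: 97.5
pos [ 0.6061 -0.2762  0.1179] shift [5.  2.9 4.2] turn [-0.    0.02  0.03]
pos [ 0.6061 -0.2762  0.1179] shift [6.59 2.91 5.52] turn [-0.    0.02  0.03]
[-0.7   0.57  1.3   0.41  1.85 -0.94] [-0.3  0.3 -1.5] 97.53862380981445
[ 0.76419197 -0.01890737  0.1       ]
```

```bash
python3 -m jog '[[0,0,0,0.5,0.29,0.42,-1],[0,0,0,0.5,0.29,0.42,-1],[0,0,0,0.5,0.29,0.42,-1],[0,0,0,0.5,0.29,0.42,-1],[0,0,0,0.5,0.29,0.42,-1]]' 100
python3 -m jog '[[0,0,0,0.5,0.29,0.42,-1],[0,0,0,0.5,0.29,0.42,-1],[0,0,0,0.5,0.29,0.42,-1],[0,0,0,0.5,0.29,0.42,-1],[0,0,0,0.5,0.29,0.42,-1]]'
python3 -m jog '[[0,0,0,0,0,0,-1]]'|head -1
python3 tgt.py .1 .038 
python3 - <<'E'
from h import *
snap('scene','s2');snap('wrist','w3')
a=cv2.imread('pics/s2.png')[90:260,270:430]; b=cv2.imread('pics/w3.png')
cv2.imwrite('pics/c3.png',np.hstack([cv2.resize(a,(376,400),interpolation=cv2.INTER_CUBIC),b[:,110:530]]))
u=pose(103.4,40)[1]; L=np.array([.6058,.099,0])
for d,z in [(0,.17),(.014,.128),(.1,.15),(.1,.208)]: print(proj('s2',L-d*u+[0,0,z]).round(),proj('w3',L-d*u+[0,0,z]).round())
E
```

```text
t: 7.5
tool_pos: [0.625, -0.1692, 0.1173]
tool_rot: [-1.568, -1.992, -0.571]
contact_force: [0.3, 0.2, -2.5]
opening: 0.0106
grip_force: 97.6
t: 8.12
tool_pos: [0.6444, -0.0642, 0.1171]
tool_rot: [-1.569, -1.992, -0.571]
contact_force: [0.1, -0.9, -2.0]
opening: 0.0107
grip_force: 97.6
t: 8.25
pos [ 0.6441 -0.0638  0.117 ] shift [-0.03  0.02 -0.06] turn [-0.03  0.01  0.05]
pos [ 0.6441 -0.0638  0.117 ] shift [1.55 0.02 1.27] turn [-0.03  0.01  0.05]
[-0.44  0.43  1.48  0.53  1.69 -0.74] [ 0.6 -0.4 -3.4] 97.50144481658936
[354. 182.] [321. -48.]
[350. 195.] [321.  35.]
[334. 216.] [320. 118.]
[335. 203.] [320.   8.]
```

View pics/c3.png

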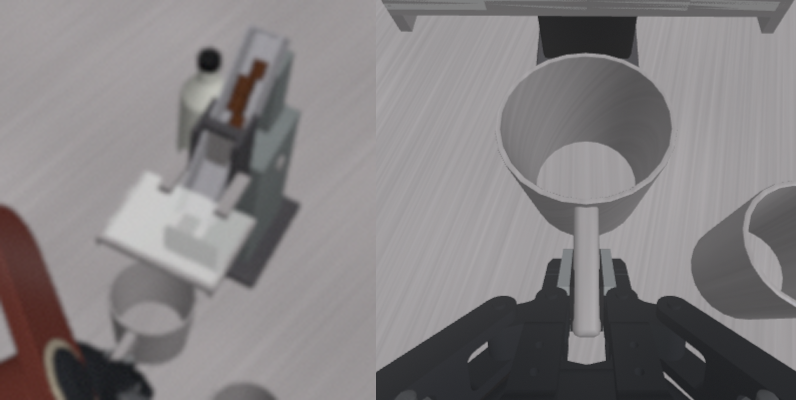

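The crop shows the pad and the guard centred on the dish (both near column 587, dish at 586), and the heading lines up. I'll advance to just before the pad.

```bash
python3 -m jog '[[0,0,0,0.31,0.01,0.26,-1],[0,0,0,0.31,0.01,0.26,-1],[0,0,0,0.31,0,0.25,-1],[0,0,0,0,0,0,-1]]' 100 |grep -E 'pos|force'
python3 tgt.py .038
python3 -m jog '[[0,0,0,0.12,0,0.1,-1],[0,0,0,0,0,0,-1]]' |grep -E 'pos|force'
python3 -m jog '[[0,0,0,0.12,0,0.1,-1],[0,0,0,0,0,0,-1]]' |grep -E 'pos|force'
python3 tgt.py .038
```

```text
tool_pos: [0.6359, -0.0293, 0.1173]
contact_force: [-0.1, 0.6, -1.2]
grip_force: 97.5
pos [ 0.6359 -0.0293  0.1173] shift [0.64 0.02 0.52] turn [-0.02  0.01  0.04]
[-0.4   0.4   1.53  0.55  1.66 -0.71] [-0.1  0.6 -1.2] 97.4978256225586
tool_pos: [0.6352, -0.0259, 0.1173]
contact_force: [0.4, -1.7, -1.9]
grip_force: 97.8
tool_pos: [0.6341, -0.0211, 0.1173]
contact_force: [0.3, -2.4, -2.0]
grip_force: 97.8
pos [ 0.6341 -0.0211  0.1173] shift [0.43 0.01 0.34] turn [-0.01  0.01  0.03]
[-0.39  0.39  1.54  0.55  1.66 -0.7 ] [ 0.3 -2.4 -2. ] 97.8222906589508
```

```bash
python3 -m jog '[[0,0,0,0.21,0,0.17,-1],[0,0,0,0.22,0,0.18,-1],[0,0,0,0,0,0,-1],[0,0,0,0,0,0,-1],[0,0,0,0,0,0,-1]]' 100 |grep -E 'pos|force'
python3 tgt.py .038
python3 -m jog '[[0,0,0,0,0,0,-1],[0,0,0,0,0,0,-1],[0,0,0,0,0,0,-1],[0,0,0,0,0,0,-1],[0,0,0,0,0,0,-1]]'|grep -E 'pos|contact'
python3 -m jog '[[0,0,0,0,0,0,-1],[0,0,0,0,0,0,-1],[0,0,0,0,0,0,-1],[0,0,0,0,0,0,-1],[0,0,0,0,0,0,-1]]'|grep -E 'pos|contact'
python3 - <<'E'
from h import *
d=snap('wrist','w4')['img'].astype(int); e=snap('scene','s4')
a=cv2.imread('pics/s4.png')[90:260,270:430]; b=cv2.imread('pics/w4.png')
cv2.imwrite('pics/c4.png',np.hstack([cv2.resize(a,(376,400),interpolation=cv2.INTER_CUBIC),b[:,110:530]]))
E
```

```text
tool_pos: [0.6302, -0.0049, 0.1173]
contact_force: [0.7, -4.4, -3.9]
grip_force: 98.0
pos [ 0.6302 -0.0049  0.1173] shift [ 0.    0.01 -0.02] turn [-0.01  0.02  0.03]
[-0.37  0.37  1.56  0.56  1.64 -0.69] [ 0.7 -4.4 -3.9] 98.02563071250916
tool_pos: [0.6301, -0.005, 0.1174]
contact_force: [2.2, -4.7, -4.5]
tool_pos: [0.6301, -0.005, 0.1175]
contact_force: [1.9, -4.9, -5.3]
```

View pics/c4.png

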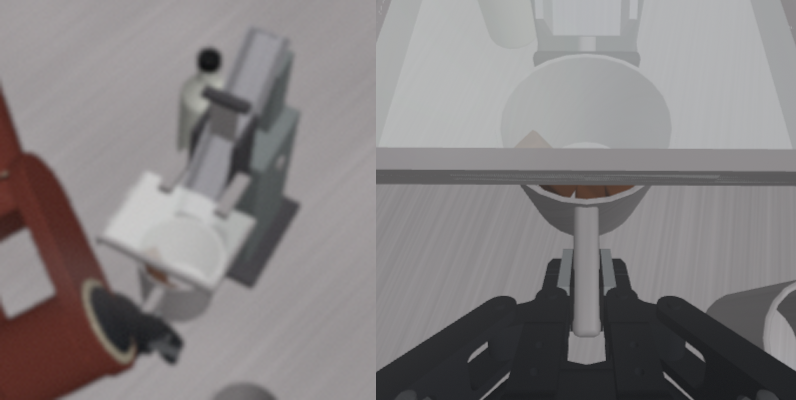

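The chute is empty and the blocks are in the dish, heaped towards the near and left wall. I'll ease back slightly, give a small side-to-side shake, then withdraw to look.

```bash
python3 -m jog '[[0,0,0,-0.15,0,-0.13,-1],[0,0,0,-0.15,0,-0.13,-1],[0,0,0,0,0.25,0,-1],[0,0,0,0,-0.5,0,-1],[0,0,0,0,0.5,0,-1]]' 100 |grep -E 'pos|contact'
python3 -m jog '[[0,0,0,0,-0.5,0,-1],[0,0,0,0,0.5,0,-1],[0,0,0,0,-0.5,0,-1],[0,0,0,0,0.25,0,-1],[0,0,0,0,0,0,-1]]'|grep -E 'pos|contact'
python3 -m jog '[[0,0,0,-0.2,0,-0.17,-1],[0,0,0,-0.3,0,-0.25,-1],[0,0,0,-0.3,0,-0.25,-1],[0,0,0,-0.3,0,-0.25,-1],[0,0,0,-0.1,0,-0.08,-1]]'|grep -E 'pos|contact'
python3 - <<'E'
from h import *
snap('wrist','w5');b=cv2.imread('pics/w5.png')[0:300,170:470]; snap('top','t5'); a=cv2.imread('pics/t5.png')[150:230,290:370]
cv2.imwrite('pics/c5.png',np.hstack([cv2.resize(b,(400,400)),cv2.resize(a,(400,400),interpolation=cv2.INTER_CUBIC)]))
E
python3 tgt.py .1
```

```text
tool_pos: [0.6385, -0.0149, 0.1176]
contact_force: [-0.4, -4.0, -2.4]
tool_pos: [0.633, -0.0165, 0.1177]
contact_force: [-0.3, -3.4, -2.7]
tool_pos: [0.6443, -0.0631, 0.1176]
contact_force: [0.8, -0.3, -3.2]
pos [ 0.6441 -0.0626  0.1175] shift [-0.07  0.01 -0.07] turn [-0.    0.01  0.02]
[-0.44  0.43  1.48  0.53  1.69 -0.73] [ 0.1  1.1 -3.6] 98.18318724632263
```

View pics/c5.png

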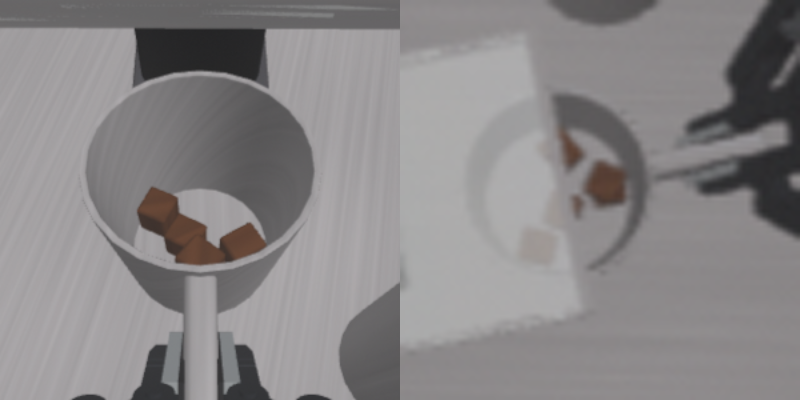

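All visible blocks lie low in the dish: four in the wrist view, with a fifth probably hidden by the near wall. Next is carrying it back over the mat.

```bash
python3 - <<'E'
from tgt import *
delta([.6265,-.2751,.1175],rot)
E
```

```text
pos [ 0.6441 -0.0626  0.1175] shift [-5.17 -2.22 -4.34] turn [-0.    0.01  0.02]
```

```bash
python3 -m jog '[[0,0,0,-0.27,-0.12,-0.23,-1],[0,0,0,-0.5,-0.21,-0.42,-1],[0,0,0,-0.55,-0.24,-0.46,-1],[0,0,0,-0.55,-0.24,-0.46,-1],[0,0,0,-0.55,-0.24,-0.46,-1]]' 100 |grep -E 'pos'
python3 -m jog '[[0,0,0,-0.55,-0.23,-0.46,-1],[0,0,0,-0.55,-0.23,-0.46,-1],[0,0,0,-0.55,-0.23,-0.46,-1],[0,0,0,-0.55,-0.23,-0.46,-1],[0,0,0,-0.4,-0.17,-0.34,-1]]'|grep -E 'pos'
python3 -m jog '[[0,0,0,-0.15,-0.08,-0.13,-1],[0,0,0,0,0,0,-1],[0,0,0,0,0,0,-1]]'|grep -E 'pos|contact'
python3 - <<'E'
from tgt import *
delta([.6265,-.2751,.1175],rot)
delta([.6265,-.2751,.0545],rot)
snap('wrist','w6');b=cv2.imread('pics/w6.png')[0:300,170:470]; snap('top','t6'); a=cv2.imread('pics/t6.png')[160:240,360:440]
cv2.imwrite('pics/c6.png',np.hstack([cv2.resize(b,(400,400)),cv2.resize(a,(400,400),interpolation=cv2.INTER_CUBIC)]))
E
```

```text
tool_pos: [0.6353, -0.1637, 0.1177]
tool_pos: [0.6274, -0.2698, 0.1176]
tool_pos: [0.6267, -0.2738, 0.1178]
contact_force: [-0.1, 0.5, -3.1]
pos [ 0.6267 -0.2738  0.1178] shift [-0.04 -0.02 -0.02] turn [-0.02  0.01  0.04]
pos [ 0.6267 -0.2738  0.1178] shift [-1.39 -0.02  1.59] turn [-0.02  0.01  0.04]
```

View pics/c6.png

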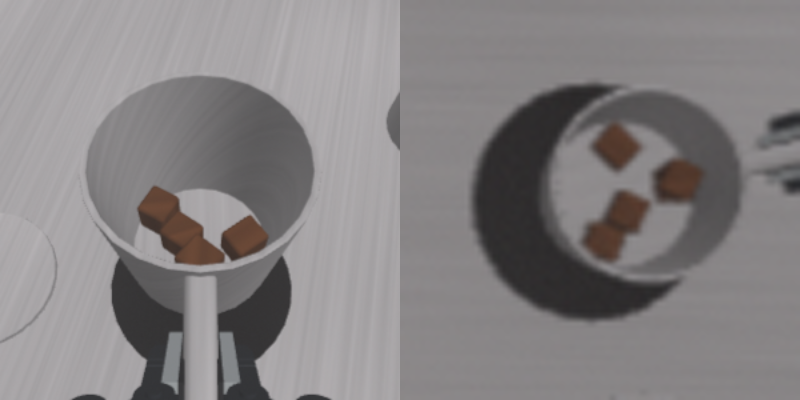

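Over the mat the view shows four block tops. The one nearest the handle, (680,180) in the crop, looks larger and two-toned, so it may be stacked. My ten views are used up, so I'll check numerically that no brown is left in the chute and how high that block sits.

```bash
python3 - <<'E'
from h import *
snap('scene','s6')
def br(fn):
    a=cv2.imread(f'pics/{fn}.png').astype(int); return ((a[:,:,2]-a[:,:,0]>30)&(a[:,:,2]<150)).astype(np.uint8)
for fn in ['scene0','s6','top0','t6','w6']:
    n,l,st,c=cv2.connectedComponentsWithStats(br(fn)); print(fn,[(*st[i][:2],*st[i][2:5],c[i].round(1).tolist()) for i in range(1,n) if 15<st[i][4]<4000])
# right block: top px from crop and wrist px
a=(360+680/5,160+180/5); b=(170+200*.75,250*.75)
print(tri([('t6',a),('w6',b)]))
for p,q in [((605,240),(158,210)),((630,210),(182,233)),((615,145),(245,238))]:
    print(tri([('t6',(360+p[0]/5,160+p[1]/5)),('w6',(170+q[0]*.75,q[1]*.75))]))
E
```

```text
scene0 [(np.int32(184), np.int32(0), np.int32(49), np.int32(79), np.int32(2371), [209.8, 36.9]), (np.int32(131), np.int32(48), np.int32(68), np.int32(53), np.int32(1909), [167.3, 74.2]), (np.int32(152), np.int32(69), np.int32(94), np.int32(82), np.int32(3396), [192.5, 117.3]), (np.int32(368), np.int32(117), np.int32(15), np.int32(27), np.int32(127), [373.3, 129.3])]
s6 [(np.int32(183), np.int32(0), np.int32(57), np.int32(28), np.int32(1321), [211.1, 11.8]), (np.int32(232), np.int32(28), np.int32(18), np.int32(32), np.int32(188), [242.8, 41.4]), (np.int32(215), np.int32(52), np.int32(39), np.int32(32), np.int32(582), [235.5, 73.2]), (np.int32(260), np.int32(267), np.int32(10), np.int32(19), np.int32(109), [265.0, 276.4])]
top0 [(np.int32(262), np.int32(372), np.int32(58), np.int32(28), np.int32(425), [293.5, 385.7]), (np.int32(324), np.int32(389), np.int32(20), np.int32(11), np.int32(138), [331.6, 395.0])]
t6 [(np.int32(400), np.int32(185), np.int32(7), np.int32(8), np.int32(36), [403.1, 188.6]), (np.int32(413), np.int32(192), np.int32(7), np.int32(7), np.int32(36), [415.8, 195.2]), (
[... 321 characters left out ...]
44), np.int32(1799), [325.0, 385.0]), (np.int32(237), np.int32(388), np.int32(19), np.int32(12), np.int32(86), [246.2, 393.6])]
w6 [(np.int32(274), np.int32(140), np.int32(64), np.int32(59), np.int32(1509), [304.8, 171.4]), (np.int32(337), np.int32(162), np.int32(34), np.int32(30), np.int32(569), [353.8, 176.4])]
(array([ 0.62077848, -0.32985872,  0.32891217]), [array([ -2.3, -10.1]), array([108.5,   2.4])])
(array([ 0.60771011, -0.31364375,  0.28344683]), [array([ -4.9, -13.7]), array([1466.7,  -49.6])])
(array([ 0.61481169, -0.31983919,  0.30104653]), [array([ -3.4, -11.9]), array([292.3,  -1.2])])
(array([ 0.62559663, -0.31808149,  0.30543819]), [array([-0.4, -4.6]), array([92.5,  8.3])])
```

```bash
python3 - <<'E'
from h import *
px=dict(far=(403.1,188.6),handle=(415.8,195.2),mid=(405.5,201.7),left=(400.7,207.6))
for n,p in px.items():
    for z in (.091,.108): X=onz('t6',p,z); print(n,z,X.round(4),'w6',proj('w6',X).round(),'s6',proj('s6',X).round())
a=cv2.imread('pics/w6.png').astype(int); m=((a[:,:,2]-a[:,:,0]>30)).astype(np.uint8)
for y in range(136,204,3): print(y,''.join('%4d'%a[y,x,2] if m[y,x] else '   .' for x in range(268,376,4)))
E
```

```text
far 0.091 [ 0.6339 -0.2039  0.091 ] w6 [353. 175.] s6 [277. 285.]
far 0.108 [ 0.6323 -0.2006  0.108 ] w6 [354. 158.] s6 [277. 281.]
handle 0.091 [ 0.6181 -0.2359  0.091 ] w6 [320. 212.] s6 [262. 290.]
handle 0.108 [ 0.6168 -0.2321  0.108 ] w6 [319. 196.] s6 [262. 286.]
mid 0.091 [ 0.6011 -0.2104  0.091 ] w6 [304. 173.] s6 [265. 278.]
mid 0.108 [ 0.6    -0.2069  0.108 ] w6 [303. 156.] s6 [265. 274.]
left 0.091 [ 0.5859 -0.1986  0.091 ] w6 [288. 154.] s6 [265. 271.]
left 0.108 [ 0.5851 -0.1954  0.108 ] w6 [286. 137.] s6 [265. 267.]
136    .   .   .   .   .   .   .   .   .   .   .   .   .   .   .   .   .   .   .   .   .   .   .   .   .   .   .
139    .   .   .   .   .   .   .   .   .   .   .   .   .   .   .   .   .   .   .   .   .   .   .   .   .   .   .
142    .   .   .   .  97 100   .   .   .   .   .   .   .   .   .   .   .   .   .   .   .   .   .   .   .   .   .
145    .   .   .   . 100  99  99  96   .   .   .   .   .   .   .   .   .   .   .   .   .   .   .   .   .   .   .
148    .   .   .  97  96  97  97  96  96   .   .   .   .   .   .   .   .   .   .   .   .   .   .   .   .   .   .
[... 1334 characters left out ...]
05 106  97   .   .   .
187    .   .   .   .   .   .   .   .   .   .  99 105 105  98  95  98  97   .   .   .  96 106  95   .   .   .   .
190    .   .   .   .   .   .   .   .   .  92  99 105 104  97  95  98  99  95   .   .   .  94   .   .   .   .   .
193    .   .   .   .   .   .   .   .   .  94 100 106 104  96  95  99  99  92   .   .   .   .   .   .   .   .   .
196    .   .   .   .   .   .   .   .   .   .  97 106 104  96  95  99  97   .   .   .   .   .   .   .   .   .   .
199    .   .   .   .   .   .   .   .   .   .   .   .   .   .   .   .   .   .   .   .   .   .   .   .   .   .   .
202    .   .   .   .   .   .   .   .   .   .   .   .   .   .   .   .   .   .   .   .   .   .   .   .   .   .   .
```

The heights fit: three blocks lie on the floor and the handle-side one sits about one block higher, on the fifth. The chute is empty. I'll lower the dish onto the mat.

```bash
python3 -m jog '[[0,0,0,-0.25,0,0.29,-1],[0,0,0,-0.35,-0.01,0.4,-1],[0,0,0,-0.35,-0.01,0.4,-1],[0,0,0,-0.25,0,0.29,-1],[0,0,0,0,0,0,-1]]' 100 |grep -E 'pos|contact'
python3 -m jog '[[0,0,0,-0.11,0,0.13,-1],[0,0,0,-0.08,0,0.08,-1],[0,0,0,0,0,0,-1]]'|grep -E 'pos|contact'
```

```text
tool_pos: [0.6254, -0.2751, 0.0609]
contact_force: [0.3, -1.1, -2.6]
tool_pos: [0.6264, -0.276, 0.0544]
contact_force: [0.2, 0.4, -3.0]
```

```bash
python3 -m jog '[[0,0,0,-0.02,0,0.02,-1],[0,0,0,0,0,0,-1]]' 100 |grep -E 'pos|contact'
python3 -m jog '[[0,0,0,0,0,0,-0.5],[0,0,0,0,0,0,0],[0,0,0,0,0,0,0.5],[0,0,0,0,0,0,1],[0,0,0,0,0,0,1]]' |grep -E 'pos|contact|open|grip'
python3 -m jog '[[0,0,0,0,0,0,1],[0,0,0,0,0,-0.4,1],[0,0,0,0,0,-0.8,1],[0,0,0,0,0,-1,1],[0,0,0,0,0,-1,1]]' |grep -E 'pos|contact|open|grip'
python3 -m jog '[[0,0,0,0,0,-1,1],[0,0,0,0,0,0,1]]' |grep -E 't:|pos|contact|open|grip'
cat > fit.py <<'E'
from h import *
from scipy.optimize import least_squares
import sys
def rim(fn,g):
    # black-mat/floor-free check: Hough-free edge fit of the circle r=47mm at z=.086
    im=cv2.GaussianBlur(cv2.cvtColor(cv2.imread(f'pics/{fn}.png'),6),(3,3),0); gx=cv2.Sobel(im,3+2,1,0);gy=cv2.Sobel(im,5,0,1);m=np.hypot(gx,gy)
    return m
def score(m,fn,c,r):
    a=np.linspace(0,2*np.pi,120); p=np.array([proj(fn,c+r*np.array([np.cos(i),np.sin(i),0])) for i in a]).astype(np.float32)
    return cv2.remap(m.astype(np.float32),p[:,0],p[:,1],1).mean()
def best(fn,g,z,r,w=.008):
    m=rim(fn,g); o=[]
    for dx in np.arange(-w,w+1e-6,.001):
        for dy in np.arange(-w,w+1e-6,.001): o.append((score(m,fn,np.array([g[0]+dx,g[1]+dy,z]),r),g[0]+dx,g[1]+dy))
    return max(o)
E
python3 - <<'E'
from fit import *
snap('top','t7');snap('wrist','w7'); snap('scene','s7')
for fn in ['t7','w7','s7']:
    print(fn,'rim',best(fn,(.6105,-.208),.086,.047),'mat',best(fn,(.6105,-.208),.006,.065),'lid',best(fn,(.454,-.236),.005,.053))
E
```

```text
tool_pos: [0.6265, -0.2761, 0.054]
contact_force: [-0.6, 0.0, -2.1]
tool_pos: [0.6264, -0.2761, 0.0537]
contact_force: [-0.3, 0.9, 0.5]
opening: 0.0855
grip_force: 0.0
tool_pos: [0.641, -0.337, 0.1287]
contact_force: [-0.1, -0.3, 0.4]
opening: 0.0859
grip_force: 0.0
t: 17.82
tool_pos: [0.6463, -0.3571, 0.1535]
tool_rot: [-1.573, -1.997, -0.572]
contact_force: [0.0, -0.0, -0.8]
opening: 0.0854
grip_force: 0.0
t7 rim (np.float32(140.7652), np.float64(0.6095), np.float64(-0.208)) mat (np.float32(182.6598), np.float64(0.6115), np.float64(-0.207)) lid (np.float32(16.412533), np.float64(0.455), np.float64(-0.239))
w7 rim (np.float32(75.41071), np.float64(0.6075), np.float64(-0.21)) mat (np.float32(155.0511), np.float64(0.6115), np.float64(-0.207)) lid (np.float32(45.229465), np.float64(0.455), np.float64(-0.235))
s7 rim (np.float32(104.10083), np.float64(0.6135), np.float64(-0.21)) mat (np.float32(182.53241), np.float64(0.6105), np.float64(-0.205)) lid (np.float32(16.051971), np.float64(0.457), np.float64(-0.237))
```

```bash
python3 -m jog '[[0,-1,0,0,0,0,1],[0,-1,0,0,0,0,1],[0,-1,0,0,0,0,1],[0,-1,0,0,0,0,1],[0,-1,0,0,0,0,1]]' |grep -E 'pos'
python3 -m jog '[[0,-1,0,0,0,0,1],[0,-1,0,0,0,0,1],[0,-1,0,0,0,0,1],[0,0,0,0,0,0,1]]'  |grep -E 'pos'
python3 - <<'E'
from h import *
delta([.4545,-.2355,.16],pose(103.4,0)[0]); print(status.get_obs()['q'].round(2))
E
```

```text
tool_pos: [0.6445, -0.3533, 0.1485]
tool_pos: [0.6445, -0.3521, 0.1488]
pos [ 0.6445 -0.3521  0.1488] shift [ 5.27 -5.23 -0.36] turn [-0.01 -0.02  0.06]
[-0.6   0.36  1.4   0.    1.38 -0.84]
```

```bash
python3 -m jog '[[0,0,0.06,0.58,-0.58,-0.04,1],[0,0,0,0.58,-0.58,-0.04,1],[0,0,0,0.58,-0.58,-0.04,1],[0,0,0,0.58,-0.58,-0.04,1],[0,0,0,0.58,-0.58,-0.04,1]]' |grep -E 'pos'
python3 -m jog '[[0,0,0,0.59,-0.58,-0.04,1],[0,0,0,0.59,-0.58,-0.04,1],[0,0,0,0.59,-0.58,-0.04,1],[0,0,0,0.59,-0.58,-0.04,1],[0,0,0,0,0,0,1]]'  |grep -E 'pos'
python3 - <<'E'
from fit import *
delta([.4545,-.2355,.011],pose(103.4,0)[0]); print(status.get_obs()['q'].round(2))
snap('wrist','w8'); print(proj('w8',[.4545,-.2355,.035]),best('w8',(.4545,-.2355),.005,.053))
a=cv2.imread('pics/w8.png',0); p=proj('w8',[.4545,-.2355,.03]).astype(int)
m=(a<50).astype(np.uint8); n,l,st,c=cv2.connectedComponentsWithStats(m)
print([(st[i].tolist(),c[i].round(1)) for i in range(1,n) if st[i][4]>200])
E
```

```text
tool_pos: [0.5394, -0.2895, 0.1551]
tool_pos: [0.4556, -0.2364, 0.16]
pos [ 0.4556 -0.2364  0.16  ] shift [ 0.04 -0.03  4.97] turn [ 0.01 -0.01 -0.03]
[-0.62 -0.16  1.94  0.    1.36 -0.86]
[318.28785369 194.88197368] (np.float32(24.18413), np.float64(0.4555), np.float64(-0.2375))
[([420, 134, 117, 115, 2763], array([470. , 173.4])), ([31, 263, 579, 137, 31099], array([332.6, 360.5]))]
```

```bash
python3 - <<'E'
from fit import *
a=cv2.imread('pics/w8.png',0)
for y in range(150,262,6): print(y,' '.join('%3d'%a[y,x] for x in range(270,372,5)))
for z in (.005,.035): print(z,proj('w8',[.4545,-.2355,z]))
E
```

```text
150 152 153 140 158 161 158 160 163 158 159 160 156 157 157 156 159 159 157 154 155 155
156 151 146 163 157 160 159 161 161 155 156 157 156 158 157 158 156 159 165 157 157 155
162 149 162 161 155 156 159 162 159 155 158 155 155 156 153 158 159 160 166 160 156 156
168 145 161 159 157 157 160 163 160 157 160 154 155 156 154 159 159 159 163 161 160 155
174 163 162 158 160 157 160 164 156 157 159 156 157 157 158 158 158 165 159 159 162 148
180 161 162 157 161 158 160 160 154 150  51  51  65 154 157 160 161 165 160 157 161 160
186 161 160 155 156 158 161 159 156  51  58  58  51 153 159 158 159 162 159 160 158 159
192 160 158 156 157 160 163 157 157  56  57  58  59 120 159 156 162 158 159 161 159 153
198 160 158 158 157 160 162 154 155  56  56  57  59 134 158 159 163 158 155 160 160 152
204 151 157 160 157 157 159 154 156 148  56  56 109 155 157 157 160 157 157 157 162 151
210 153 156 157 158 159 158 156 158 152 153 154 154 158 154 158 157 156 159 157 153 153
216 155 154 157 158 160 154 155 157 154 153 154 154 157 158 160 156 152 157 154 152 156
222 153 156 153 155 160 152 153 154 154 152 153 154 156 155 158 154 156 153 155 150 154
228 154 160 153 150 152 153 156 152 153 152 153 158 153 157 155 154 156 152 154 154 151
234 155 159 153 151 151 156 154 152 151 154 153 155 155 152 154 153 155 155 151 155 150
240 154 156 153 154 150 154 154 154 153 156 155 153 157 153 155 156 152 156 152 152 154
246 155 153 152 154 151 156 154 155 152 157 154 156 155 156 154 156 153 154 154 150 153
252 158 153 149 153 155 154 151 151 155 157 152 156 152 154 153 154 154 150 155 150 154
258 157 152 150 150 155 152 151 152 157 155 152 157 153 155 156 152 156 152 150 152 157
0.005 [318.47458955 186.4979101 ]
0.035 [318.28785369 194.88197368]
```

```bash
python3 -m jog '[[0,0,0,0.05,-0.02,0.8,1],[0,0,0,0,0,1,1],[0,0,0,0,0,1,1],[0,0,0,0,0,0.9,1],[0,0,0,0,0,0.7,1]]' 60 |grep -E 'pos|contact'
python3 -m jog '[[0,0,0,0,0,0.4,1],[0,0,0,0,0,0.16,1],[0,0,0,0,0,0,1]]'  |grep -E 'pos|contact'
```

```text
tool_pos: [0.4561, -0.2361, 0.027]
contact_force: [-0.5, -0.0, -0.3]
tool_pos: [0.4562, -0.2362, 0.0121]
contact_force: [0.5, 0.6, 0.4]
```

```bash
python3 -m jog '[[0,0,0,0,0,0,-1],[0,0,0,0,0,0,-1],[0,0,0,0,0,0,-1],[0,0,0,0,0,0,-1],[0,0,0,0,0,0,-1]]' 80 |grep -E 'pos|contact|open|grip'
python3 -m jog '[[0,0,0,0,0,0,-1],[0,0,0,0,0,-0.5,-1],[0,0,0,0,0,-1,-1],[0,0,0,0,0,-1,-1],[0,0,0,0,0,-1,-1]]' |grep -E 'pos|contact|open|grip'
python3 -m jog '[[0,0,0,0,0,-1,-1],[0,0,0,0,0,-0.4,-1],[0,0,0,0,0,0,-1]]' |grep -E 'pos|contact|open|grip'
python3 - <<'E'
from fit import *
snap('wrist','w9'); s=status.get_obs(); p=s['tool_pos']
b=[best('w9',(p[0],p[1]),p[2]-.0121+.005+d,.053) for d in (-.003,0,.003)]
print(b); delta([.6105,-.2085,.16],pose(103.4,0)[0])
E
```

```text
tool_pos: [0.4562, -0.2361, 0.0125]
contact_force: [-1.1, 1.1, 5.6]
opening: 0.0193
grip_force: 78.6
tool_pos: [0.4554, -0.2355, 0.118]
contact_force: [0.4, 0.2, -1.9]
opening: 0.0194
grip_force: 78.3
tool_pos: [0.4559, -0.2359, 0.1595]
contact_force: [0.9, -0.7, -1.0]
opening: 0.0196
grip_force: 78.3
[(np.float32(43.15584), np.float64(0.45730438367867027), np.float64(-0.2375007713301902)), (np.float32(44.606518), np.float64(0.45630438367867027), np.float64(-0.2365007713301902)), (np.float32(47.57112), np.float64(0.45830438367867027), np.float64(-0.2355007713301902))]
pos [ 0.4553 -0.2355  0.1582] shift [-0.31  5.24 -0.06] turn [ 0.01  0.   -0.03]
```

```bash
python3 -m jog '[[0,0,0,-0.02,0.4,0,-1],[0,0,0,-0.05,0.8,0,-1],[0,0,0,-0.05,0.9,0,-1],[0,0,0,-0.05,0.9,0,-1],[0,0,0,-0.05,0.9,0,-1]]' |grep -E 'pos'
python3 -m jog '[[0,0,0,-0.05,0.8,0,-1],[0,0,0,-0.03,0.5,0,-1],[0,0,0,0,0,0,-1],[0,0,0,0,0,0,-1]]' |grep -E 'pos|contact|open|grip'
python3 - <<'E'
from fit import *
delta([.6095,-.2085,.1],pose(103.4,0)[0])
snap('top','t10');snap('scene','s10');snap('wrist','w10'); p=status.get_obs()['tool_pos']
for fn in ('s10','w10','t10'): print(fn,'lid minus tcp',[np.round(np.array(best(fn,p[:2],p[2]-.0125+.005,.053)[1:])-p[:2],4)], 'mat',best(fn,(.611,-.207),.006,.065)[1:], 'rim',best(fn,(.6105,-.2085),.086,.047))
E
```

```text
tool_pos: [0.5719, -0.2145, 0.157]
tool_pos: [0.6089, -0.2088, 0.1585]
contact_force: [-0.6, -0.1, -0.6]
opening: 0.0192
grip_force: 78.5
pos [ 0.6089 -0.2088  0.1585] shift [0.   0.02 1.95] turn [-0.    0.01 -0.03]
s10 lid minus tcp [array([ 0.008, -0.008])] mat (np.float64(0.611), np.float64(-0.205)) rim (np.float32(86.489204), np.float64(0.6185), np.float64(-0.2135))
w10 lid minus tcp [array([0.001, 0.   ])] mat (np.float64(0.612), np.float64(-0.206)) rim (np.float32(58.681763), np.float64(0.6105), np.float64(-0.2105))
t10 lid minus tcp [array([-0.003,  0.003])] mat (np.float64(0.611), np.float64(-0.207)) rim (np.float32(98.58456), np.float64(0.6145), np.float64(-0.2105))
```

```bash
python3 -m jog '[[0,0,0,0,0.02,0.5,-1],[0,0,0,0,0,0.7,-1],[0,0,0,0,0,0.5,-1],[0,0,0,0,0,0.15,-1],[0,0,0,0,0,0,-1]]' |grep -E 'pos|contact'
python3 -m jog '[[0,0,0,0,0,0.07,-1],[0,0,0,0,0,0,-1]]' |grep -E 'pos|contact'
python3 -m jog '[[0,0,0,0,0,0.05,-1],[0,0,0,0,0,0,-1]]' |grep -E 'pos|contact'
```

```text
tool_pos: [0.61, -0.2086, 0.1029]
contact_force: [0.5, 0.5, -0.8]
tool_pos: [0.6106, -0.2089, 0.1021]
contact_force: [0.8, 0.3, -2.4]
tool_pos: [0.6102, -0.2087, 0.1]
contact_force: [0.2, 0.6, -1.5]
```

```bash
python3 -m jog '[[0,0,0,0,0,0.04,-1],[0,0,0,0,0,0,-1]]' |grep -E 'pos|contact'
python3 -m jog '[[0,0,0,0,0,0.03,-1],[0,0,0,0,0,0,-1]]' |grep -E 'pos|contact'
python3 -m jog '[[0,0,0,0,0,0.03,-1],[0,0,0,0,0,0,-1]]' |grep -E 'pos|contact'
```

```text
tool_pos: [0.6104, -0.2088, 0.0989]
contact_force: [0.6, 0.3, -1.6]
tool_pos: [0.6104, -0.2088, 0.0988]
contact_force: [-2.9, 1.0, 5.9]
tool_pos: [0.6105, -0.2089, 0.0988]
contact_force: [-4.7, 2.3, 8.3]
```

Firm contact at the expected height, about 8–10 N. A touch more pressure, then release and retract straight up.

```bash
python3 -m jog '[[0,0,0,0,0,0.03,-1],[0,0,0,0,0,0,-1],[0,0,0,0,0,0,-1]]' |grep -E 'pos|contact'
python3 -m jog '[[0,0,0,0,0,-0.07,-1],[0,0,0,0,0,0,-0.7],[0,0,0,0,0,0,-0.3],[0,0,0,0,0,0,0.3],[0,0,0,0,0,0,1]]' |grep -E 'pos|contact'
python3 -m jog '[[0,0,0,0,0,0,1],[0,0,0,0,0,0,1],[0,0,0,0,0,-0.3,1],[0,0,0,0,0,-0.8,1],[0,0,0,0,0,-1,1]]' |grep -E 'pos|contact|open'
python3 -m jog '[[0,0,0,0,0,-1,1],[0,0,0,0,0,-1,1],[0,0,0,0,0,-1,1],[0,0,0,0,0,0,1]]' |grep -E 't:|pos|contact'
python3 - <<'E'
from fit import *
for n in ('top','scene','wrist'):
    snap(n,n[0]+'11')
    fn=n[0]+'11'; print(fn,'lid',best(fn,(.6105,-.2085),.091,.053),'mat',best(fn,(.611,-.207),.006,.065)[1:])
E
```

```text
tool_pos: [0.6106, -0.2089, 0.0988]
contact_force: [-5.6, 3.6, 12.2]
tool_pos: [0.61, -0.2086, 0.0976]
contact_force: [0.3, -0.2, -0.1]
tool_pos: [0.6098, -0.2085, 0.1617]
contact_force: [-0.3, 0.1, 0.0]
opening: 0.0857
t: 28.35
tool_pos: [0.6117, -0.2093, 0.2557]
tool_rot: [1.945, 2.456, 0.003]
contact_force: [0.2, -0.4, 0.5]
t11 lid (np.float32(116.344124), np.float64(0.6105), np.float64(-0.2095)) mat (np.float64(0.611), np.float64(-0.207))
s11 lid (np.float32(78.39673), np.float64(0.6115), np.float64(-0.2075)) mat (np.float64(0.611), np.float64(-0.205))
w11 lid (np.float32(101.38258), np.float64(0.6115), np.float64(-0.2085)) mat (np.float64(0.612), np.float64(-0.206))
```

```bash
python3 -c "
from station import finish_job
print(finish_job())"
```

```text
the job is handed in; nothing more can be done
None
```

The job was handed in at about 28 s with the five blocks in the dish (the fifth inferred, hidden under another), the dish released on the middle of its mat, and the lid pressed down centred on the rim; the judge returned no verdict.

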